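# Open the hasped water filter whose thread hand is unknown

## Task

The water filter that has the steel hasp is due for a new cartridge: first swing its hasp up and right back off the cap, then unscrew that cap and lift it off. Nobody knows whether its short thread is right- or left-handed, so if it will not turn one way, try the other. Finish still holding the cap in the gripper, level and still, lifted well clear above its filter, and leave the other filter's cap and the other things on the worktop where they are.

Things in the scene. Friction and masses are not known exactly. Their poses are not given: they have to be found in the camera images.
- filter: Filter to open, fixed to the worktop: white canister 92 mm across on a 190 x 100 mm steel plate, shoulder at height 89 mm. Origin: on its upright axis at worktop level. z up, +x towards the steel bracket post (14 x 34 mm, 127 mm high, near face 78 mm from the axis) that carries the hasp. The other filter stands 180 mm away along its y axis, left or right.
- cap: Grey twelve-sided screw cap on that neck: 60 mm across flats, 36 mm high, about 0.11 kg. Origin: centre of its open underside, height 100 mm when screwed on (it covers 30 mm of neck); z up, flats across its x axis and every 30 degrees; screwed on, its x is along the filter's x. Free to grip all round once the hasp is back; nothing solid within 11 mm below its skirt.
- hasp (a joint): Angle of the steel hasp about its level hinge: 0 = lying level across the cap, pi/2 = standing upright, 2.75 = folded right back away from the cap (its stop). Light hinge: beyond upright it falls the rest of the way back by its own weight, before upright it falls shut.
- hasp_hinge (a point): Point on the hasp's hinge line, 78 mm from the filter's axis (filter's +x), height 141.5 mm; the hinge line runs along the filter's y axis, the hasp opens upward and over towards the filter's +x.
- hasp_tab (a point): Centre of the steel grip block at the free end of the hasp: 32 mm long, 32 mm wide (along the hinge line), 14 mm thick, 130 mm from the hinge line and 52 mm from the filter's axis on the side away from the bracket when closed, height 146 mm. The hasp is a steel strap 32 mm wide, 5 mm thick, slotted round the cap's boss; about 0.09 kg.
- filter2: The other filter, alike and fixed in the same direction, but without hasp; not to be opened. Origin as for the first.
- cap2: The cap of the other filter, alike; to be left alone. Origin: centre of its underside, height 100 mm.
- soap: Bystander: amber bottle with black cap, 64 mm across, 150 mm high, standing left on the worktop. Origin: centre of its underside.
- cartridge: Bystander: new white filter cartridge, 58 mm across, 100 mm high, standing upright right on the worktop. Origin: centre of its underside.
- carton: Bystander: cardboard box 110 x 150 x 70 mm high, far left on the worktop. Origin: centre of its underside.
- neck_top (a point): Centre of the top of that filter's white neck, height 130 mm, hidden by the cap. The neck is 37 mm across and carries a short thread (lips 49 mm across). The thread's hand changes from start to start and cannot be seen.
- cap_boss (a point): Top of the cap's central boss (12 mm diameter, 14.5 mm high, standing through the hasp's slot), 50.5 mm above the cap's underside. Turning: the wrong way the cap is blocked after about 5 degrees and a gripper slips round it; the right way it turns lightly without rising to a stop at 60 to 70 degrees; from 55 degrees on, also at that stop, it lifts straight off. Before that it lifts only 2 mm.
Mind the look-alikes: they are no part of the job. What is shaped like the filter but purple is not meant. What is shaped like the cap but purple is not meant.

How it is judged (in metres and radians):
On the way, in this order (a step that is already met when the one before it is completed fails the run):
1. the hasp is swung right back while the cap is still screwed on (value of joint hasp above 2.2 rad and z of cap in the frame of filter below 0.106 m and angle between the x axis of cap and the x axis of filter, either way round below 0.5 rad), for 0.2 s.
2. the cap is turned loose on its neck, not yet lifted (angle between the x axis of cap and the x axis of filter, either way round above 0.65 rad and z of cap in the frame of filter below 0.106 m), for 0.1 s.
At the end, for the whole second after the job is handed in: The cap is in the fingers (over 1 N), its underside at least 15 mm above the top of its filter's neck (45 mm above where it sat), within 80 mm sideways of the filter's axis, level within 0.3 rad, slower than 30 mm/s, not touching the filter, with the hasp still folded back (over 2.2 rad) (z of cap in the frame of filter above 0.145 m and horizontal distance between cap and filter below 0.08 m and angle between cap's own z axis and vertical below 0.3 rad and linear speed of cap below 0.03 m/s and contact force between cap and the fingers above 1 N and contact force between cap and filter below 0.05 N and value of joint hasp above 2.2 rad); the arm keeps its last pose, push and grip.
It fails at once if the other filter's cap is disturbed (distance of cap2 from where it was at the start of the episode above 0.01 m or angle between the x axis of cap2 and the x axis of filter2, either way round above 0.35 rad).
It fails at once if a bystander is shifted by more than 20 mm (distance of any of soap, cartridge, carton from where it was at the start of the episode above 0.02 m).
It also fails if it takes over 64 s, if anything falls off the work surface, if the arm or the gripper's body presses on something with over 40 N, if the wrist force passes 120 N, or if a joint passes its speed limit or range.

## Robot

A 7-joint arm with a two-finger parallel gripper is mounted at the origin on the work surface. World frame = base frame: x ahead of the robot, y to its left, z up, the work surface at z = 0. Lengths are in m, angles in degrees, forces in N, time in s.
With the tool pointing down it reaches from about 0.425 to 0.95 m from the base axis. Payload 16.7 kg.
Tool frame: the origin (TCP) lies at the very end of the fingers, on their centre line; the grasp point (between the pads) lies 19 mm behind it; z points along the fingers, x is the direction in which the jaws open and shut, and the axes are right-handed (so a half turn about z gives the same grasp; the last joint's range is limited). The gripper opens to 94 mm and grips with 3 to 60 N. Pads are 16 mm wide; open, the fingers measure 119 mm over their backs; the gripper's body (75 mm by 177 mm) begins 78 mm behind the grasp point.
Start: joints at [63.398, 24.414, 4.234, 92.017, -1.954, 63.644, -3.845], TCP at [0.209, -0.642, 0.205] pointing down, gripper open.
Joint ranges: [-163.25, 163.25], [-28.42, 122.38], [-70.27, 78.77], [12.13, 141.07], [-58.53, 238.53], [9.26, 117.41], [-156.51, 156.51]. Speed limits (degrees/s): [108.29, 108.29, 136.94, 136.94, 172.46, 172.46, 172.46].

## Interface

Orientations are given as a 3x3 rotation matrix whose columns are the frame's x, y, z axes.
In Python, from rig import arm gives the robot as it stands. The module is installed in compiled form; this text tells all that it offers.
- The arm moves only by the shell command python3 -m jog 'ROWS' [FORCE]. ROWS is text: rows parted by semicolons, each of 7 numbers parted by spaces: the turn, a rotation vector about the tool's x, y, z in degrees, then the shift along the tool's x, y, z in cm, then the finger opening in cm, from 0 to 9.4. A call has 1 to 10 rows; each row is the pose to reach, as a shift and turn from the pose commanded when the call began, along the tool's axes at that moment; what a row does not reach only later rows make up. A row lasts 1/8 s, in which the tool goes at most 62.5 mm and 10.7 degrees, less where a joint would pass 70% of its speed; a pose out of reach is approached as far as the arm can. A call with a gripper value outside its range is refused whole. The fingers move at their own pace and stop on an object; FORCE is the grip in N (left out, the last holds). Time passes only in rows, so rows that repeat a pose let the fingers close. It gives the time, the measured TCP pose, the force and the opening at its end, in the units of the state.
- arm.state(): the state, without advancing time (a new reading comes with each control period).
- arm.grab_frame(name): name is "scene" or "top" or "wrist"; returns a dict with "pixels" (384x512x3 uint8, red, green, blue), "depth" (384x512 float32, m along the optical axis (not along the pixel's ray), 0 where there is no reading), "camera_matrix" (3x3 intrinsics, pixels), "R" (3x3) and "t" (3): a world point X has camera coordinates R X + t; the wrist camera has in their place "tool_from_camera" (4x4, takes a point from camera to tool coordinates, whose origin is the TCP and whose axes are the tool frame's). Camera axes: x right, y down, z forward; pixel columns grow to the right and rows downward; lengths in m; the calibration is good to about 2 mm. The wrist camera is an equidistant fisheye: a pixel r from the principal point sees the ray r / f radians off the axis. A picture is of the moment at which its call begins: read the wrist's pose just before it.
- arm.hand_in(): hands the job in, once; it reports no verdict.
Trained networks look in a picture, given as the dict that the camera call returned (one of the last four; its "shot" number tells which), for a name from the list of things; names that differ only in an ending like _2 or _b are one class to them, and where a whole thing is asked for, a point or a joint stands for the part that bears it (a point fixed in the world has none). Each returns a list of dicts, best first, with "conf" (0 to 1); they miss things now and then, are a little off and sometimes report something else, mostly with a low value. They report only what shows in the picture. A call takes as long as a camera call. They do not tell look-alikes from the thing itself.
- arm.spot_in(picture, thing): "at" ([x, y, z] in m, in world coordinates, good to about 4 mm: the middle of the surface that is visible of it).
- arm.outline_of(picture, thing): "mask" (384x512 bool, what is visible of it).
- arm.place_of(picture, thing): "at" ([x, y, z] in m, in world coordinates, good to about 4 mm: a listed point, or the origin of a listed thing).
The state is a dict: "clock": time; "joint_pos": joint angles; "joint_velocities": joint speeds; "effort": joint torques, N m; "tool_pos": TCP position; "eef_rot": TCP orientation; "wrist_force": force on the tool from outside, world axes, zero at the start; "torque": the same for the moment, N m; "width": finger opening in m.
Only numpy, scipy, OpenCV 4.12 (cv2) and the standard library are available. Lean on these libraries where they do the work, as an engineer would, in place of code of your own. Each camera call takes 0.05 s, during which the arm holds its last target. There are 200 camera calls.

## Working session

There is one attempt and no reset: what is moved stays moved. The work goes in short steps, Python scripts to look and compute and a shell command to move; the robot and the scene stay as the last step left them, time stands still between calls to the robot, and variables do not carry over. Pictures are saved under pics/ and viewed, about 8 in all and at most 12, crops included, and the job is handed in when it is done.

```bash
mkdir -p pics
cat > h.py <<'E'
import numpy as np, cv2
from rig import arm
def save(n,p): cv2.imwrite(f'pics/{n}.png',cv2.cvtColor(p,cv2.COLOR_RGB2BGR))
def totool(p):
    s=arm.state(); return np.array(s['eef_rot']).T@(np.array(p)-np.array(s['tool_pos']))*100
E
python3 - <<'E'
from h import *
np.set_printoptions(precision=3,suppress=True)
s=arm.state(); print(s['clock'],s['tool_pos'],np.array(s['eef_rot']),s['width'])
ims=[]
for c in ('scene','top'):
    f=arm.grab_frame(c); ims.append(f['pixels'])
    for n in ('filter','cap','hasp_hinge','hasp_tab','cap_boss','soap','cartridge','carton'):
        r=arm.place_of(f,n)
        for d in r[:4]:
            q=f['R']@np.array(d['at'])+f['t']; u=f['camera_matrix']@q; print(c,n,round(d['conf'],2),np.array(d['at']),(u/u[2])[:2].round())
save('a0',np.vstack(ims)[:, :])
save('a0',cv2.resize(np.hstack(ims),(800,300)))
E
```

```text
0.0 [ 0.209 -0.641  0.205] [[ 0.31  -0.951 -0.001]
 [-0.951 -0.31   0.001]
 [-0.001  0.    -1.   ]] 0.09434737824374127
scene filter 0.79 [0.291 0.201 0.003] [352. 212.]
scene filter 0.78 [ 0.532  0.036 -0.   ] [261. 246.]
scene filter 0.69 [ 0.572 -0.148 -0.003] [200. 225.]
scene filter 0.61 [ 0.323 -0.141  0.001] [250. 170.]
scene cap 0.85 [ 0.572 -0.143  0.102] [197. 206.]
scene cap 0.82 [0.536 0.035 0.102] [259. 228.]
scene cap 0.59 [0.544 0.192 0.001] [307. 278.]
scene hasp_hinge 0.69 [0.37  0.212 0.14 ] [353. 207.]
scene hasp_hinge 0.63 [0.614 0.047 0.141] [246. 246.]
scene hasp_hinge 0.63 [ 0.399 -0.142  0.14 ] [234. 156.]
scene hasp_tab 0.95 [0.485 0.023 0.146] [267. 203.]
scene hasp_tab 0.92 [ 0.271 -0.146  0.143] [258. 128.]
scene hasp_tab 0.78 [0.243 0.188 0.149] [366. 169.]
scene cap_boss 0.84 [0.544 0.191 0.047] [309. 271.]
scene cap_boss 0.71 [0.536 0.035 0.148] [260. 219.]
scene soap 0.59 [ 0.473  0.354 -0.   ] [375. 289.]
scene soap 0.51 [ 0.568 -0.147 -0.001] [201. 224.]
scene cartridge 0.86 [ 0.444 -0.366  0.002] [172. 164.]
scene carton 0.6 [ 0.621  0.371 -0.001] [
[... 170 characters left out ...]
r 0.61 [ 0.571 -0.144  0.002] [308. 173.]
top cap 0.86 [ 0.572 -0.142  0.097] [313. 163.]
top cap 0.77 [ 0.545  0.191 -0.006] [190. 180.]
top hasp_hinge 0.98 [0.369 0.208 0.142] [169. 239.]
top hasp_hinge 0.93 [0.611 0.048 0.141] [240. 142.]
top hasp_hinge 0.74 [ 0.398 -0.139  0.14 ] [316. 229.]
top hasp_tab 0.87 [0.482 0.023 0.151] [249. 192.]
top hasp_tab 0.86 [0.243 0.186 0.143] [176. 294.]
top hasp_tab 0.69 [ 0.268 -0.142  0.145] [318. 285.]
top cap_boss 0.98 [0.544 0.192 0.052] [186. 176.]
top cap_boss 0.85 [0.54  0.033 0.152] [245. 169.]
top soap 0.74 [0.473 0.351 0.005] [129. 204.]
top cartridge 0.57 [ 0.443 -0.372  0.003] [391. 219.]
top cartridge 0.41 [0.539 0.031 0.154] [246. 169.]
```

View pics/a0.png

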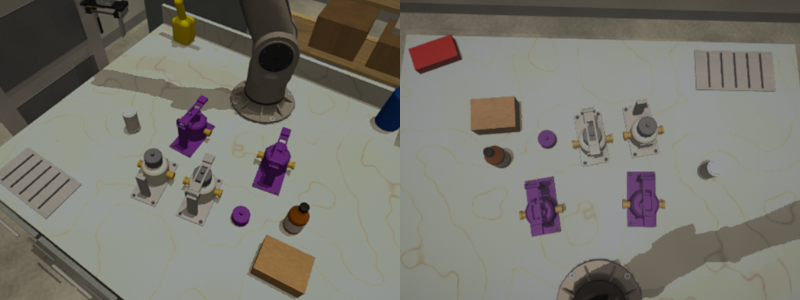

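Run:
```python
from h import *
f=arm.grab_frame('scene'); save('a1',cv2.resize(f['pixels'][110:300,150:400],None,fx=3.2,fy=3.15))
```

```text
(no output)
```

View pics/a1.png

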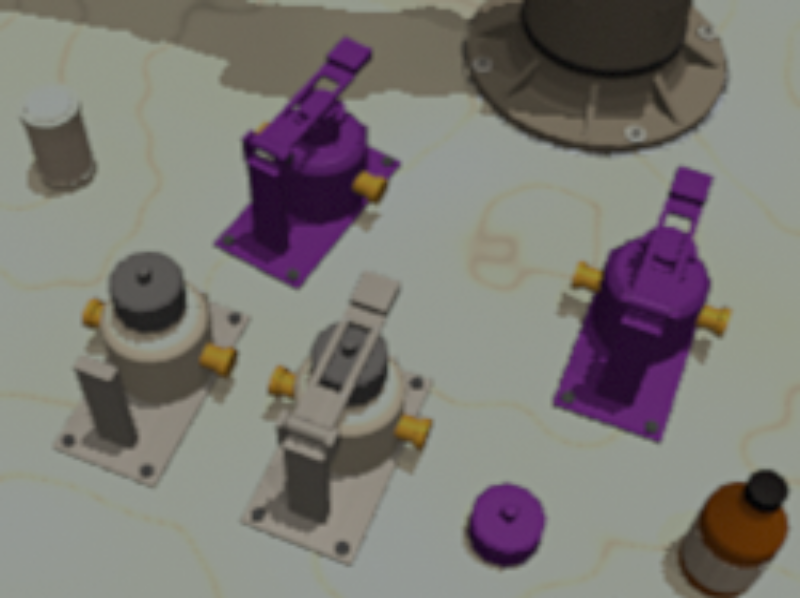

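Two white filters: the hasp one at crop (335,430) / scene pixel (261,246), and the hasp-less one at crop (145,370) / (200,225). The purple pair at (250,170) and (352,212) and the loose purple cap at (309,271) are look-alikes. The target is the white filter with the steel hasp at world (0.536, 0.034), yaw about 11°; its spacing from filter2 is 0.18 m, as it should be.

Run:
```python
from h import *
print(totool([0.49,0.025,0.26]).round(2))
```

```text
[-54.71 -47.36  -5.45]
```

```bash
python3 -m jog '0 0 1 -2 -2 -3 9.4;0 0 2 -6.5 -6 -5.5 9.4;0 0 3 -11 -10 -5.5 9.4;0 0 4 -15.5 -14 -5.5 9.4;0 0 5 -20 -18 -5.5 9.4;0 0 6 -24.5 -22 -5.5 9.4;0 0 7 -29 -26 -5.5 9.4;0 0 7 -33.5 -30 -5.5 9.4;0 0 7 -38 -34 -5.5 9.4;0 0 7 -42 -38 -5.5 9.4' 5
python3 - <<'E'
from h import *
print(totool([0.49,0.025,0.26]).round(2))
E
```

```text
clock: 2.2
tool_pos: [0.4408, -0.1229, 0.2609]
eef_rot: [[0.192, -0.981, 0.001], [-0.981, -0.192, -0.0], [0.001, -0.001, -1.0]]
wrist_force: [0.7, -0.6, -0.4]
width: 0.0936
[-13.57  -7.66   0.09]
```

```bash
python3 -m jog '0 0 0 -4.5 -2.5 0 9.4;0 0 0 -9 -5 0 9.4;0 0 0 -13.6 -7.7 0 9.4;0 0 0 -13.6 -7.7 0 9.4;0 0 0 -13.6 -7.7 0 9.4'
python3 - <<'E'
from h import *
np.set_printoptions(precision=4,suppress=True)
s=arm.state(); R=np.array(s['eef_rot']); p=np.array(s['tool_pos'])
f=arm.grab_frame('wrist'); save('b0',f['pixels'])
for n in ('filter','cap','hasp_hinge','hasp_tab','cap_boss','cap2','filter2'):
    for d in arm.place_of(f,n)[:3]: print(n,round(d['conf'],2),np.array(d['at']))
print(p,R,f['tool_from_camera'])
E
```

```text
clock: 2.82
tool_pos: [0.4897, 0.0229, 0.2604]
eef_rot: [[0.191, -0.982, -0.0], [-0.982, -0.191, -0.0], [0.0, 0.0, -1.0]]
wrist_force: [0.8, -0.6, -1.2]
width: 0.094
filter 0.78 [0.539  0.0314 0.0016]
filter 0.74 [ 0.321  -0.1382  0.0005]
filter 0.68 [ 0.567  -0.1441 -0.0004]
cap 0.84 [0.5397 0.0357 0.0997]
cap 0.83 [0.5412 0.1986 0.0045]
cap 0.57 [ 0.5729 -0.1476  0.0961]
hasp_hinge 0.94 [0.3717 0.2094 0.1411]
hasp_hinge 0.7 [0.6132 0.0479 0.1432]
hasp_hinge 0.51 [ 0.446  -0.3673 -0.0018]
cap_boss 0.8 [0.537  0.0315 0.1487]
cap_boss 0.73 [0.5463 0.1964 0.0531]
cap2 0.84 [0.5397 0.0357 0.0997]
cap2 0.83 [0.5412 0.1986 0.0045]
cap2 0.57 [ 0.5729 -0.1476  0.0961]
filter2 0.78 [0.539  0.0314 0.0016]
filter2 0.74 [ 0.321  -0.1382  0.0005]
filter2 0.68 [ 0.567  -0.1441 -0.0004]
[0.4897 0.0229 0.2604] [[ 0.1913 -0.9815 -0.0003]
 [-0.9815 -0.1913 -0.0003]
 [ 0.0002  0.0003 -1.    ]] [[ 1.      0.      0.0002 -0.0008]
 [-0.0001  0.9688  0.2478 -0.072 ]
 [-0.0002 -0.2478  0.9688 -0.1782]
 [ 0.      0.      0.      1.    ]]
```

View pics/b0.png

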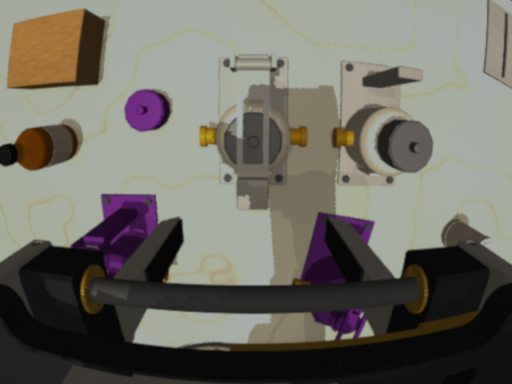

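The target filter is centred near (250,140) with its tab at (252,192), and is aligned with the tool. I'll descend onto the tab.

```bash
python3 -m jog '0 0 0 -0.1 0.3 5 6;0 0 0 -0.1 0.3 9.5 6;0 0 0 -0.1 0.3 13.1 6;0 0 0 -0.1 0.3 13.1 5;0 0 0 -0.1 0.3 13.1 3;0 0 0 -0.1 0.3 13.1 2.5;0 0 0 -0.1 0.3 13.1 2.5;0 0 0 -0.1 0.3 13.1 2.5' 6
```

```text
clock: 4.22
tool_pos: [0.4875, 0.024, 0.1307]
eef_rot: [[0.191, -0.982, 0.002], [-0.982, -0.191, 0.0], [0.0, -0.002, -1.0]]
wrist_force: [-0.9, 1.2, 8.2]
width: 0.0315
```

```bash
python3 -m jog '0 0 0 0 -0.1 -1.35 2.5;0 0 0 0 -0.4 -2.7 2.5;0 0 0 0 -0.8 -4 2.5;0 0 0 0 -1.3 -5.25 2.5;0 0 0 0 -2 -6.45 2.5;0 0 0 0 -2.75 -7.55 2.5;0 0 0 0 -3.65 -8.6 2.5;0 0 0 0 -4.65 -9.5 2.5;0 0 0 0 -5.7 -10.3 2.5;0 0 0 0 -6.9 -11 2.5'
python3 - <<'E'
from h import *
f=arm.grab_frame('scene'); print(arm.place_of(f,'hasp_tab')[:3]); save('c0',cv2.resize(f['pixels'][110:300,150:400],None,fx=2.4,fy=2.4))
E
```

```text
clock: 5.48
tool_pos: [0.5552, 0.037, 0.2399]
eef_rot: [[0.191, -0.982, -0.0], [-0.982, -0.191, -0.0], [0.0, 0.0, -1.0]]
wrist_force: [-0.0, -2.5, -1.0]
width: 0.0319
[{'at': [0.5491, 0.0354, 0.2578], 'conf': 0.81}, {'at': [0.2467, 0.1844, 0.1495], 'conf': 0.6}]
```

View pics/c0.png

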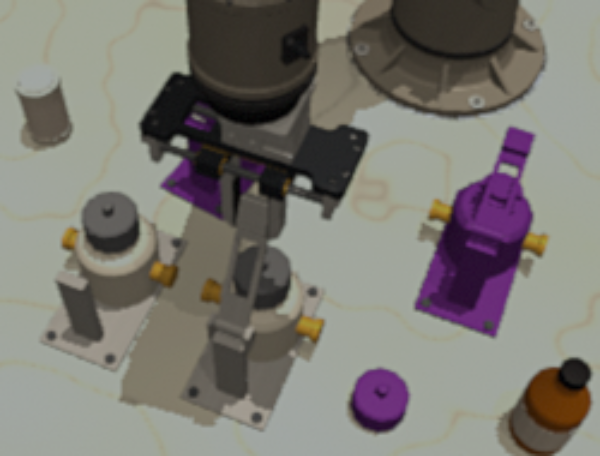

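The hasp is held by its tab at about 60° (crop pixel 255,220). I'll continue past upright and release.

```bash
python3 -m jog '0 0 0 0 -1 -0.5 2.5;0 0 0 0 -2.1 -0.9 2.5;0 0 0 0 -4.3 -1.4 2.5;0 0 0 0 -6.5 -1.5 2.5;0 0 0 0 -8.8 -1.3 2.5;0 0 0 0 -10.6 -0.7 2.5;0 0 0 0 -10.6 -0.7 2.5;0 0 0 0 -10.6 -0.7 6;0 0 0 0 -10.6 -0.7 8;0 0 0 0 -10.6 -0.7 9.4'
python3 - <<'E'
from h import *
f=arm.grab_frame('scene'); print(arm.place_of(f,'hasp_tab')[:3]); save('c1',cv2.resize(f['pixels'][110:300,150:400],None,fx=2.4,fy=2.4))
E
```

```text
clock: 6.82
tool_pos: [0.6584, 0.0577, 0.2466]
eef_rot: [[0.192, -0.981, 0.0], [-0.981, -0.192, 0.0], [-0.0, -0.0, -1.0]]
wrist_force: [0.0, 0.0, 0.6]
width: 0.0587
[{'at': [0.2459, 0.1881, 0.1481], 'conf': 0.83}, {'at': [0.7302, 0.0698, 0.1897], 'conf': 0.79}]
```

View pics/c1.png

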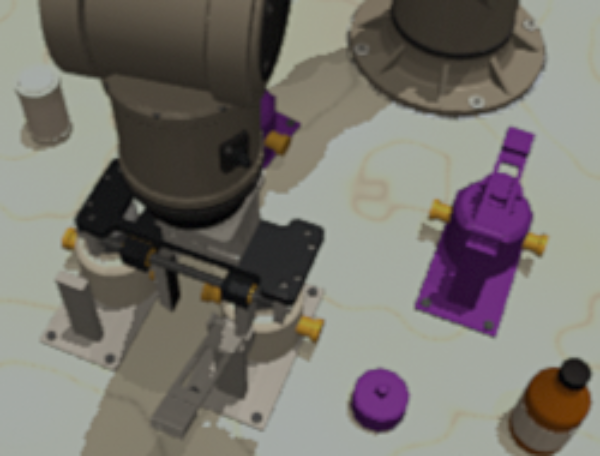

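The hasp is folded right back: the tab is at (0.730, 0.070, 0.190), which matches 2.75 rad. Next, move over the cap and look.

```bash
python3 - <<'E'
from h import *
print(totool([0.50,0.026,0.25]).round(2))
E
python3 -m jog '0 0 0 0 3 -1 9.4;0 0 0 0 8 -1 9.4;0 0 0 0 13 -1 9.4;0 0 0 0 16.1 -1 9.4;0 0 0 0 16.1 -1 9.4'
python3 - <<'E'
from h import *
np.set_printoptions(precision=4,suppress=True)
f=arm.grab_frame('wrist'); save('d0',f['pixels'])
for n in ('filter','cap','cap_boss'):
    for d in arm.place_of(f,n)[:3]: print(n,round(d['conf'],2),np.array(d['at']))
print(arm.state()['joint_pos'],totool([0.5375,0.0335,0.1]).round(2))
E
```

```text
[ 0.05 16.15 -0.34]
clock: 7.55
tool_pos: [0.4991, 0.0259, 0.2572]
eef_rot: [[0.191, -0.982, 0.001], [-0.982, -0.191, -0.001], [0.001, -0.001, -1.0]]
wrist_force: [0.6, 0.1, 0.8]
width: 0.0943
filter 0.85 [ 0.5664 -0.1464  0.0008]
filter 0.79 [ 0.3235 -0.1404  0.0013]
filter 0.59 [ 0.2914  0.1969 -0.0001]
cap 0.98 [0.5363 0.0336 0.1025]
cap 0.98 [ 0.5697 -0.1462  0.0946]
cap 0.81 [0.5454 0.198  0.0046]
cap_boss 0.96 [0.5382 0.0342 0.1472]
cap_boss 0.95 [0.5487 0.1949 0.0537]
[ 15.9663   7.3011 -28.5505 108.7961   3.823   64.8116 -92.9724] [ 0.04 -3.69 15.65]
```

View pics/d0.png

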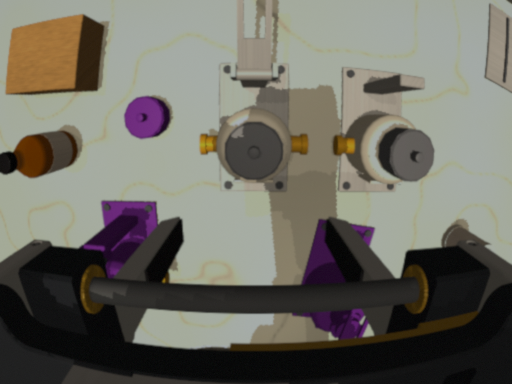

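```bash
python3 -m jog '0 0 10 0 -1 0 9.4;0 0 20 0 -2 0 9.4;0 0 30 0 -3 0 9.4;0 0 40 0 -3.7 0 9.4;0 0 50 0 -3.7 2 9.4;0 0 60 0 -3.7 4 9.4;0 0 60 0 -3.7 6 9.4;0 0 60 0 -3.7 6 9.4;0 0 60 0 -3.7 6 9.4'
python3 - <<'E'
from h import *
print(arm.state()['joint_pos'],totool([0.5375,0.0335,0.101]).round(2))
f=arm.grab_frame('scene')
for n in ('cap','cap_boss'): print(n,[np.round(d['at'],4) for d in arm.place_of(f,n)[:4]])
E
```

```text
clock: 8.88
tool_pos: [0.5373, 0.034, 0.197]
eef_rot: [[-0.754, -0.657, 0.0], [-0.657, 0.754, 0.0], [-0.0, 0.0, -1.0]]
wrist_force: [0.7, -0.3, 0.5]
width: 0.0942
[   8.15696164   13.52574329  -21.55400006  108.99040782    5.76331925
   58.50928137 -154.79585376] [ 0.02 -0.04  9.6 ]
cap [array([0.5347, 0.0327, 0.1011]), array([0.5413, 0.1933, 0.0027]), array([ 0.5727, -0.1416,  0.1044])]
cap_boss [array([0.5364, 0.0347, 0.1501]), array([0.5461, 0.1916, 0.0505]), array([0.7296, 0.0721, 0.1884])]
```

Joint 7 runs the other way, so I'll turn back by 120°, which keeps the jaws on flats and puts j7 near mid-range.

```bash
python3 -m jog '0 0 -10.5 0 0 0 9.4;0 0 -21 0 0 0 9.4;0 0 -31.5 0 0 0 9.4;0 0 -42 0 0 0 9.4;0 0 -52.5 0 0 0 9.4;0 0 -63 0 0 0 9.4;0 0 -73.5 0 0 0 9.4;0 0 -84 0 0 0 9.4;0 0 -94.5 0 0 0 9.4;0 0 -105 0 0 0 9.4'; python3 -m jog '0 0 -10 0 0 0 9.4;0 0 -15 0 0 0 9.4;0 0 -15 0 0 0 9.4;0 0 -15 0 0 0 9.4'
python3 - <<'E'
from h import *
print(arm.state()['joint_pos'],totool([0.5375,0.0337,0.101]).round(2))
E
```

```text
clock: 10.28
tool_pos: [0.5371, 0.0335, 0.1971]
eef_rot: [[0.833, -0.554, 0.001], [-0.554, -0.833, -0.0], [0.001, -0.0, -1.0]]
wrist_force: [0.1, 1.5, 0.1]
width: 0.0938
clock: 10.78
tool_pos: [0.5369, 0.0335, 0.1968]
eef_rot: [[0.945, -0.327, 0.001], [-0.327, -0.945, -0.0], [0.001, -0.0, -1.0]]
wrist_force: [1.0, -0.0, -0.4]
width: 0.094
[ 23.44780912  16.09826961 -39.82441069 108.23239468  11.87130406
  59.78288059 -40.3881829 ] [ 0.04 -0.04  9.58]
```

Yaw is now −19° (= 11° − 30°). Next, descend and grip.

```bash
python3 -m jog '0 0 0 0 0 4 9.4;0 0 0 0 0 7.5 9.4;0 0 0 0 0 9.5 9.4;0 0 0 0 0 9.5 9.4;0 0 0 0 0 9.5 7;0 0 0 0 0 9.5 5.5;0 0 0 0 0 9.5 5.5;0 0 0 0 0 9.5 5.5;0 0 0 0 0 9.5 5.5' 25; python3 -c "
from h import *
s=arm.state();print(s['torque'],s['joint_pos'])"
```

```text
clock: 11.9
tool_pos: [0.537, 0.0335, 0.1019]
eef_rot: [[0.946, -0.325, 0.0], [-0.325, -0.946, -0.0], [0.001, -0.0, -1.0]]
wrist_force: [-1.7, -0.7, 7.8]
width: 0.0598
[-0.20420558  0.35457026  0.00787276] [ 20.44664034  22.80635584 -37.47244334 113.29911999  18.04592306
  49.65160832 -45.67891357]
```

```bash
python3 -m jog '0 0 -4 0 0 0 5.5;0 0 -8 0 0 0 5.5;0 0 -12 0 0 0 5.5;0 0 -12 0 0 0 5.5'; python3 -c "
from h import *
s=arm.state();print(s['torque'],s['joint_pos'][-1], np.degrees(np.arctan2(s['eef_rot'][1][0],s['eef_rot'][0][0])))"
```

```text
clock: 12.4
tool_pos: [0.5372, 0.0338, 0.1019]
eef_rot: [[0.993, -0.12, 0.001], [-0.12, -0.993, 0.0], [0.001, -0.0, -1.0]]
wrist_force: [0.0, 0.3, 5.2]
width: 0.0599
[ 0.0700223   0.02981877 -0.00201611] -34.88610060956184 -6.905357913819264
```

No resistance torque and the width is unchanged, so the cap is turning with the gripper. I'll continue this way.

```bash
python3 -m jog '0 0 -8 0 0 0 5.5;0 0 -16 0 0 0 5.5;0 0 -24 0 0 0 5.5;0 0 -32 0 0 0 5.5;0 0 -40 0 0 0 5.5;0 0 -46 0 0 0 5.5;0 0 -49 0 0 0 5.5;0 0 -49 0 0 0 5.5;0 0 -49 0 0 0 5.5'; python3 -c "
from h import *
s=arm.state();print(s['torque'],s['joint_pos'][-1], np.degrees(np.arctan2(s['eef_rot'][1][0],s['eef_rot'][0][0])))"
```

```text
clock: 13.52
tool_pos: [0.5372, 0.0338, 0.1019]
eef_rot: [[0.743, 0.669, 0.001], [0.669, -0.743, 0.0], [0.001, 0.0, -1.0]]
wrist_force: [-0.6, 0.2, 4.9]
width: 0.06
[ 0.08699119 -0.0147431   0.04297623] 8.41043806088115 42.027320279242225
```

```bash
python3 -m jog '0 0 0 0 0 -0.3 5.5;0 0 0 0 0 -0.6 5.5;0 0 0 0 0 -0.6 5.5'; python3 -c "
from h import *
s=arm.state();print(s['torque'],s['wrist_force'])"
```

```text
clock: 13.9
tool_pos: [0.5368, 0.0336, 0.1077]
eef_rot: [[0.743, 0.669, 0.0], [0.669, -0.743, 0.0], [0.0, 0.0, -1.0]]
wrist_force: [-0.0, 1.0, -1.4]
width: 0.0596
[-0.01900694 -0.09906725 -0.01544027] [-0.03806596  0.95611803 -1.40822832]
```

Only the cap's own weight shows, so it is loose. I'll lift it clear.

```bash
python3 -m jog '0 0 0 0 0 -1 5.5;0 0 0 0 0 -2.5 5.5;0 0 0 0 0 -4 5.5;0 0 0 0 0 -5.5 5.5;0 0 0 0 0 -7 5.5;0 0 0 0 0 -7.4 5.5;0 0 0 0 0 -7.4 5.5;0 0 0 0 0 -7.4 5.5;0 0 0 0 0 -7.4 5.5'
python3 - <<'E'
from h import *
ims=[]
for c in ('scene','top'):
    f=arm.grab_frame(c)
    if c=='scene': save('e0',cv2.resize(f['pixels'][110:300,150:400],None,fx=2.6,fy=2.6))
    for n in ('cap','hasp_tab','soap','cartridge','carton'): print(c,n,[np.round(d['at'],3).tolist() for d in arm.place_of(f,n)[:3]])
E
```

```text
clock: 15.02
tool_pos: [0.5365, 0.0336, 0.1811]
eef_rot: [[0.743, 0.67, -0.001], [0.67, -0.743, 0.0], [-0.0, -0.001, -1.0]]
wrist_force: [-0.7, -0.3, -1.1]
width: 0.0598
scene cap [[0.543, 0.194, 0.003], [0.571, -0.145, 0.102], [0.533, 0.033, 0.181]]
scene hasp_tab [[0.242, 0.186, 0.146], [0.733, 0.072, 0.187]]
scene soap [[0.472, 0.356, 0.0]]
scene cartridge [[0.443, -0.366, 0.003]]
scene carton []
top cap [[0.544, 0.193, -0.004], [0.537, 0.036, 0.182]]
top hasp_tab [[0.245, 0.188, 0.144]]
top soap [[0.476, 0.353, 0.007], [0.619, 0.377, -0.002], [0.536, 0.037, 0.18]]
top cartridge [[0.44, -0.37, -0.002]]
top carton [[0.622, 0.374, -0.003]]
```

View pics/e0.png

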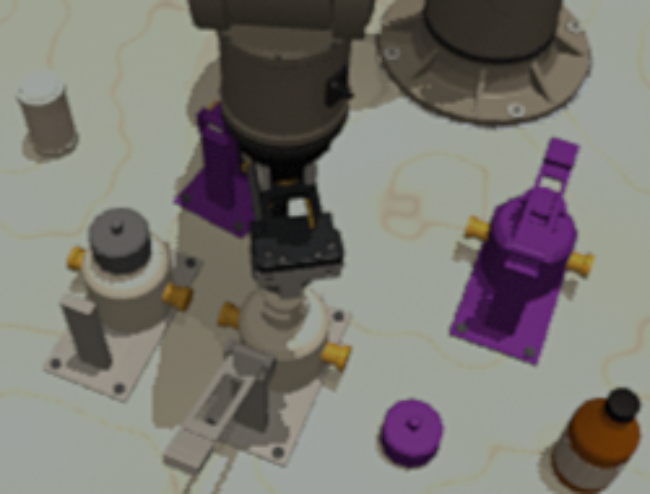

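The cap is in the gripper at about z = 0.181, the bare neck shows at (285,305), the hasp is folded back at (215,410), and everything else is unmoved.

```bash
python3 -c "
from h import *
print(arm.hand_in()); print(arm.state()['width'])"
```

```text
the job is handed in; nothing more can be done
None
the job is handed in; nothing more can be done
```

The cap is off the filter with the steel hasp and held level in the gripper, and the job is handed in at about 15 s on the robot's clock. `hand_in()` gives no verdict, so the results below are my own last checks.

- **Hasp:** I lifted it by its tab past upright and let go. It fell back to its stop, with the tab at about (0.73, 0.07, 0.19), and it was still there in the last picture.
- **Thread:** the first direction tried, counter-clockwise from above, turned freely, so the thread is right-handed. I turned the cap about 61° and then lifted it straight off. During the lift the wrist showed only about 1.4 N, roughly the cap's own weight.
- **Final hold:** both cameras put the cap's underside at about z = 0.181 m, within about 5 mm of the filter's axis. It is gripped at 25 N with the fingers 59.8 mm apart.
- **Other things:** the other filter's cap, the soap, the cartridge and the carton were all within about 6 mm of their first readings, which is about the accuracy of the measurement.

Two readings were off. The wrist showed about 5–8 N upward while the gripper was on the tab and again on the cap. It was gone each time I lifted, and I did not look into the cause. In the last check, some detections were missing in one of the two views: the carton in the scene view, and the hasp and the other filter's cap in the top view. The other camera found each of them.

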